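Latch the large transport case

ROBOT

A 7-joint arm with a two-finger parallel gripper is mounted at the origin on the work surface. World frame = base frame: x ahead of the robot, y to its left, z up, the work surface at z = 0. Lengths are in m, angles in rad, forces in N, time in s.
With the tool pointing down it reaches from about 0.425 to 0.95 m from the base axis. Payload 4.7 kg.
Tool frame: the origin (TCP) lies on the centre line of the jaws, within the pads' length; the fingertips stand robot.nose_length ahead of it and the grasp point (between the pads) lies 8 mm behind it (robot.nose_length is the distance from the TCP to the fingertips, in m); z points along the fingers, x is the direction in which the jaws open and shut, and the axes are right-handed (so a half turn about z gives the same grasp; the last joint's range is limited). The gripper opens to 85 mm and grips with 20 to 120 N. Pads are 22 mm wide; open, the fingers measure 114 mm over their backs; the gripper's body (76 mm by 85 mm) begins 54 mm behind the grasp point. The pads swing forward as they close: fully open they stand 13 mm farther back than shut.
Start: joints at [-1.345, 0.469, -0.049, 1.532, 0.024, 1.141, -0.082], TCP at [0.17, 0.653, 0.242] pointing down, gripper open.
Joint ranges: [-2.59, 2.59], [-0.33, 1.99], [-1.39, 1.29], [0.1, 2.45], [-1.04, 4.18], [0.21, 1.99], [-2.66, 2.66]. Speed limits (rad/s): [2.57, 2.57, 3.14, 3.14, 3.14, 3.14, 3.14].

INTERFACE

Orientations are given as [roll, pitch, yaw] about the fixed x, y, z axes, in that order (R = Rz(yaw) Ry(pitch) Rx(roll)).
In Python, from plant import robot gives the robot as it stands. Calls block until the motion is done:
- robot.goto(position, orientation): joint-space move of the TCP to a pose.
- robot.move_straight(position, vel=0.15, attitude=None, contact_N=None): straight line of the TCP; attitude=None keeps the orientation; vel is the mean speed in m/s. With contact_N (N) it stops when the force on the tool has changed by that much, and returns True; else False.
- robot.move_joints(angles): joint-space move.
- robot.grip(opening, strength=None): opening from 0.0 (shut) to 1.0 (fully open); strength is the grip in N (None keeps the last); returns when the fingers have stopped.
- robot.sleep(seconds).
- robot.inverse_kinematics(position, orientation): joint angles nearest the present ones, or None.
- robot.sense(): the state.
- robot.grab_frame(name): name is "scene" or "top" or "wrist"; returns a dict with "image" (384x512x3 uint8, red, green, blue), "range_z" (384x512 float32, m along the optical axis (not along the pixel's ray), 0 where there is no reading), "fx", "fy", "cx", "cy" (pixels), "dist_coeffs" ([k1, k2, p1, p2, k3] as OpenCV has them; the pictures are not rectified), "R" (3x3) and "t" (3): a world point X has camera coordinates R X + t. Camera axes: x right, y down, z forward; pixel columns grow to the right and rows downward; lengths in m; the calibration is good to about 2 mm. A picture is of the moment at which its call begins.
A pose or a line that the arm cannot do raises robot.IKError and nothing moves.
- robot.close_job(): hands the job in, once; it reports no verdict.
The state is a dict: "t": time; "joint_pos": joint angles; "joint_velocities": joint speeds; "effort": joint torques, N m; "tcp_pos": TCP position; "tcp_rot": TCP orientation; "wrist_force": force on the tool from outside, world axes, zero at the start; "torque": the same for the moment, N m; "opening": opening from 0.0 (shut) to 1.0 (fully open).
Only numpy, scipy, OpenCV 4.12 (cv2) and the standard library are available. Lean on these libraries where they do the work, as an engineer would, in place of code of your own. Each camera call takes 0.05 s, during which the arm holds its last target. There are 200 camera calls.

TASK

Two grey transport cases stand on the desk with their draw latches open and lids ajar. On the larger (wider) case, swing the wire loop over so that it hooks behind the keeper on the lid, then throw the lever right back and down until it snaps over centre and lies flat, clamping the lid. Leave the smaller case's latch as it is.

Things in the scene. Friction and masses are not known exactly. Their poses are not given: they have to be found in the camera images.
- large_case: Larger of two like grey cases, fixed, standing on its hinge side: 240 mm wide (y), 180 deep (x -105 to +75), flat top at 150 mm. Origin on the table under the seam of body (x<0) and lid (x>0); x points from body to lid, y along the seam, z up. A steel draw latch sits mid-top, at y = 0: lever on the body, wire loop on the lever, keeper on the lid. Heights below are over this top.
- large_bar (a point): Middle of the cross bar (free end) of the large case's wire loop: 6 mm wire along y, 42 mm clear between the side wires. The loop is 78 mm long, hung on the lever 18 mm from its pivot, and swings over the lever's end. It starts upright, bar about 100 to 110 mm high; pushed to lean over 35 degrees to the lid (+x) it falls by itself, the bar landing on the lid just beyond the keeper.
- large_keeper (a point): Middle of the top of the large case's keeper, 19 mm high: a steel post on the lid, 30 mm wide (y) and 14 mm thick (x), with a 3 mm lip at its top on the +x side. The loop's bar must lie beyond it (larger x), under the lip.
- large_lever (a joint): Lever angle, rad: 0 = clamped, flat to -x; 1.75 upright; starts 1.92 to 2.27 (leaning to the lid), stop 2.35. Friction holds it. Plate 32 mm wide, 54 long from its pivot (x = -30, 14 mm high, between ears 20 high, 42 over all). End starts 60 to 68 mm high at x = -22 to -2; clamped 10 high at x = -83. Push its face 35 mm out, along the arc, under 10 N; hooked, it snaps to 0 from about 0.35.
- large_lid (a joint): Lid angle about its hinge at the table, rad: 0.04 = ajar (seam 6 mm wider at the top; a springy seal holds it so), about 0 = clamped. The seal then pulls on the loop with about 14 N.
- small_bar (a point): Middle of the cross bar of the smaller case's wire loop: the same latch, also open, on a like case only 130 mm wide. Leave it alone.

How it is judged:
By the outcome, as a careful person would: the job done as asked, in the order asked, and still so for the second after the job is handed in, with the robot touching nothing.
It also fails if it takes over 38 s, if anything falls off the work surface, if the arm or the gripper's body presses on something with over 40 N, if the wrist force passes 120 N, or if a joint passes its speed limit or range.

## Working session

There is one attempt and no reset: what is moved stays moved. The work goes in short steps, each a Python script; the robot and the scene stay as the last script left them, time stands still between calls to the robot, and variables do not carry over. Pictures are saved under pics/ and viewed, about 8 in all and at most 12, crops included, and the job is handed in when it is done.

```bash
mkdir -p pics; ls
cat > h.py <<'E'
import numpy as np, cv2
from plant import robot
def snap(n):
    return robot.grab_frame(n)
def K(f): return np.array([[f["fx"],0,f["cx"]],[0,f["fy"],f["cy"]],[0,0,1.]])
def cloud(f):
    h,w=f["range_z"].shape
    uv=np.stack(np.meshgrid(np.arange(w),np.arange(h)),-1).reshape(-1,1,2).astype(np.float64)
    n=cv2.undistortPoints(uv,K(f),np.array(f["dist_coeffs"])).reshape(h,w,2)
    z=f["range_z"][...,None]
    P=np.concatenate([n*z,z],-1)
    X=(P-np.array(f["t"]))@np.array(f["R"])
    X[f["range_z"]==0]=np.nan
    return X
def ray(f,u,v):
    n=cv2.undistortPoints(np.array([[[u,v]]],float),K(f),np.array(f["dist_coeffs"])).ravel()
    R=np.array(f["R"]);d=R.T@np.array([n[0],n[1],1]);return -R.T@np.array(f["t"]),d/np.linalg.norm(d)
def tri(rs):
    A=sum(np.eye(3)-np.outer(d,d) for c,d in rs);b=sum((np.eye(3)-np.outer(d,d))@c for c,d in rs)
    return np.linalg.solve(A,b)
E
python3 - <<'E'
from h import *
import pickle
fs={n:snap(n) for n in("scene","top")}
pickle.dump(fs,open("f0.pkl","wb"))
for n,f in fs.items():
    cv2.imwrite(f"pics/{n}0.png",f["image"][...,::-1])
    print(n,-np.array(f["R"]).T@np.array(f["t"]),f["fx"])
s=robot.sense();print(robot.nose_length,s["tcp_rot"],s["t"],s["opening"])
E
```

```text
pics
scene [0.50751842 0.35370821 1.15326103] 465.38637349673246
top [0.44892351 0.00187375 1.26186851] 483.66197039075576
0.011 [3.14151674e+00 1.72901134e-03 1.31601989e+00] 0.1 1.002725974503977
```

View pics/scene0.png

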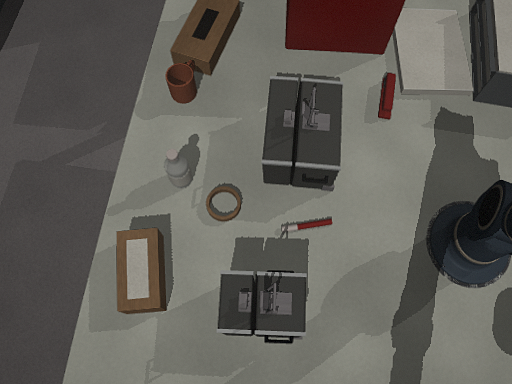

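View pics/top0.png

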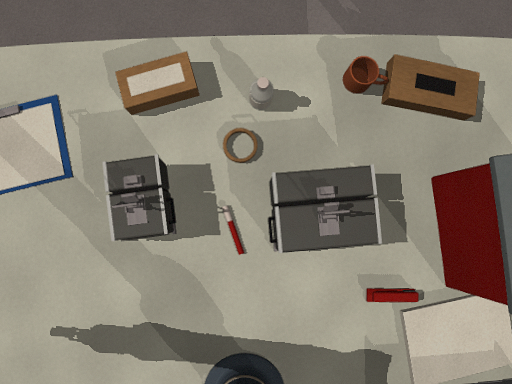

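Scene view: the large case is at about (303,130), with the keeper on its left half at (289,117) and the lever and loop near (313,108). Top view: the large case is at (325,210), with the lid on the far side, keeper at (327,191), lever mount at (329,222) and loop bar near (345,211). The small case is at about (138,200).

Run:
```python
from h import *
import pickle
fs=pickle.load(open("f0.pkl","rb"))
t=fs["top"];s=fs["scene"]
a=cv2.resize(t["image"][155:260,260:390],None,fx=6,fy=6,interpolation=cv2.INTER_CUBIC)
b=cv2.resize(s["image"][65:195,255:350],None,fx=6,fy=6,interpolation=cv2.INTER_CUBIC)
cv2.imwrite("pics/a.png",np.clip(a[:600,:,::-1]*1.6,0,255));cv2.imwrite("pics/b.png",np.clip(b[:600,:,::-1]*1.6,0,255))
for n,f in fs.items():
    X=cloud(f);z=X[...,2]
    m=(z>.142)&(z<.158)&(X[...,1]<0)&(X[...,0]>.3)&(X[...,0]<.75)
    r=X[m]
    # restrict to connected component
    nl,l,st,_=cv2.connectedComponentsWithStats(m.astype(np.uint8))
    print(n,[(tuple(st[i]),X[l==i].mean(0).round(3)) for i in range(1,nl) if st[i][4]>150])
    big=m
    print(cv2.minAreaRect(r[:,:2].astype(np.float32)*1000))
    m=(z>.16)&(z<.30)&(abs(X[...,1]+.2)<.12)&(X[...,0]>.3)&(X[...,0]<.6)
    for v,u in np.argwhere(m)[::1 if m.sum()<70 else m.sum()//70+1]: print((u,v),X[v,u].round(3),end=' ')
    print()
```

```text
scene [((np.int32(288), np.int32(7), np.int32(94), np.int32(17), np.int32(374)), array([ 0.425, -0.529,  0.15 ])), ((np.int32(261), np.int32(76), np.int32(37), np.int32(91), np.int32(2392)), array([ 0.531, -0.194,  0.147])), ((np.int32(294), np.int32(78), np.int32(49), np.int32(93), np.int32(3561)), array([ 0.433, -0.196,  0.149]))]
((445.0826416015625, -310.7069091796875), (482.0916442871094, 255.2554931640625), 85.82552337646484)
(np.int64(314), np.int64(87)) [ 0.464 -0.228  0.261] (np.int64(315), np.int64(89)) [ 0.461 -0.225  0.258] (np.int64(315), np.int64(91)) [ 0.461 -0.221  0.257] (np.int64(314), np.int64(93)) [ 0.463 -0.213  0.261] (np.int64(312), np.int64(95)) [ 0.465 -0.225  0.232] (np.int64(314), np.int64(96)) [ 0.462 -0.206  0.259] (np.int64(312), np.int64(98)) [ 0.464 -0.225  0.22 ] (np.int64(314), np.int64(99)) [ 0.461 -0.2    0.258] (np.int64(311), np.int64(101)) [ 0.464 -0.227  0.202] (np.int64(309), np.int64(102)) [ 0.469 -0.227  0.196] (np.int64(303), np.int64(103)) [ 0.483 -0.213  0.211] (np.int64(313), np.int64(103)) [ 0.462 -0.188  0.26 ] (np.int64(309), np.int64
[... 6101 characters left out ...]
9), np.int64(215)) [ 0.457 -0.205  0.171] (np.int64(336), np.int64(215)) [ 0.456 -0.221  0.173] (np.int64(323), np.int64(216)) [ 0.455 -0.191  0.174] (np.int64(330), np.int64(216)) [ 0.454 -0.207  0.171] (np.int64(337), np.int64(216)) [ 0.454 -0.224  0.167] (np.int64(324), np.int64(217)) [ 0.453 -0.194  0.165] (np.int64(331), np.int64(217)) [ 0.452 -0.21   0.167] (np.int64(338), np.int64(217)) [ 0.451 -0.226  0.17 ] (np.int64(326), np.int64(218)) [ 0.45  -0.199  0.165] (np.int64(337), np.int64(219)) [ 0.447 -0.224  0.167] (np.int64(321), np.int64(221)) [ 0.444 -0.186  0.169] [ WARN:0@0.685] global loadsave.cpp:1063 imwrite_ Unsupported depth image for selected encoder is fallbacked to CV_8U.
```

View pics/a.png

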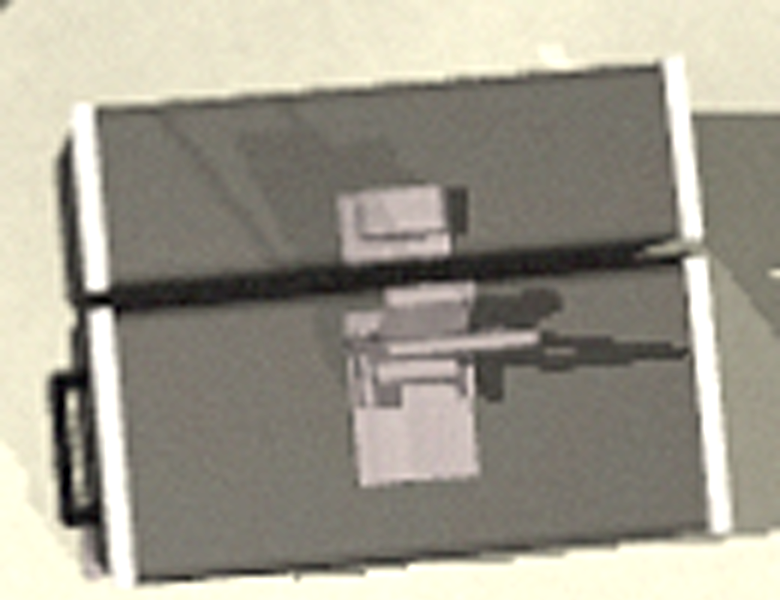

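View pics/b.png

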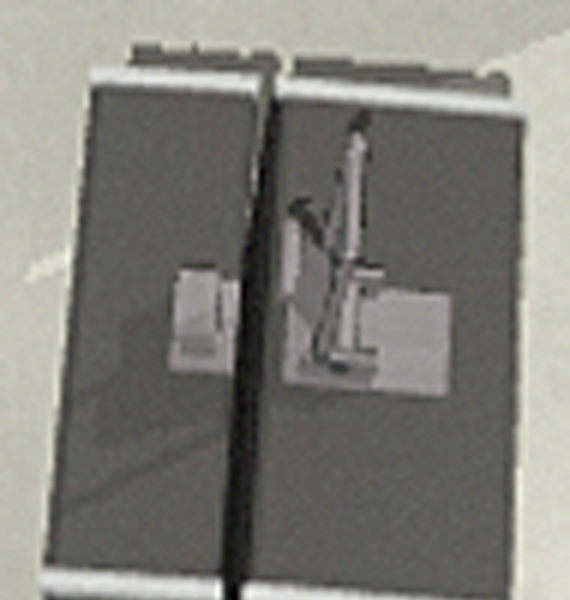

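Crops: the keeper top is at top-view pixel (327,190). The lever end is at about (331,203) and the bar runs from (323,212) to (349,211). Depth from the two cameras agrees:
- **Keeper:** (0.514,-0.202), z 0.168
- **Bar:** (0.462,-0.203), z 0.260, which is 110 mm up
- **Lever end:** (0.484,-0.20), z 0.211

The seam yaw is about 5°. These match the given sizes, so I'll move.

```bash
cat >> h.py <<'E'
YAW=0.0895; O=np.array([.485,-.2035,.150])
cx=np.array([np.cos(YAW),np.sin(YAW),0]);cy=np.array([-np.sin(YAW),np.cos(YAW),0])
def C(x,h,y=0): # mm in case frame over the top -> TCP position that puts the fingertip there
    return O+(x*cx+y*cy)/1000+[0,0,h/1000+robot.nose_length]
E
python3 - <<'E'
from h import *
import pickle
fs=pickle.load(open("f0.pkl","rb"))
for n,f in fs.items():
    X=cloud(f);z=X[...,2]
    m=(z>.142)&(z<.158)&(abs(X[...,1]+.2)<.16)&(X[...,0]>.3)&(X[...,0]<.65)
    print(n,cv2.minAreaRect(X[m][:,:2].astype(np.float32)*1000))
p=np.array(robot.sense()["tcp_pos"]); p[2]=.43
robot.move_straight(p,vel=.3)
robot.grip(0.0,20)
q0=np.array(robot.sense()["joint_pos"])
c=[]
for yaw in(YAW,YAW+np.pi,YAW-np.pi):
    q=robot.inverse_kinematics(C(-62,200),[np.pi,0,yaw])
    print(yaw,None if q is None else np.round(q,2))
    if q is not None: c.append((np.abs(np.array(q)-q0).max(),yaw))
yaw=min(c)[1]
robot.goto(C(-62,200),[np.pi,0,yaw])
s=robot.sense();print(s["t"],s["tcp_pos"],s["tcp_rot"],s["opening"],C(-62,200))
f=snap("scene");g=snap("top")
pickle.dump((f,g),open("f1.pkl","wb"))
for f in(f,g):
    X=cloud(f); tcp=np.array(s["tcp_pos"])
    m=(np.hypot(X[...,0]-tcp[0],X[...,1]-tcp[1])<.06)&(X[...,2]>.3)
    P=X[m]; rel=(P-tcp); print(len(P), np.percentile(P[:,2],[0,1,5]) if len(P) else '', "tip z expected",tcp[2]-robot.nose_length)
    low=rel[rel[:,2]<.03]; print(len(low),(low@cx).min() if len(low) else'',(low@cx).max()if len(low) else'',(low@cy).min()if len(low) else'',(low@cy).max()if len(low) else'')
im=snap("wrist");cv2.imwrite("pics/w1.png",im["image"][...,::-1])
E
```

```text
scene ((473.7550048828125, -203.40444946289062), (187.06939697265625, 246.98240661621094), 3.0062711238861084)
top ((473.90814208984375, -204.5845947265625), (185.63890075683594, 244.28573608398438), 2.9893932342529297)
0.0895 [-0.49  0.01  0.89  1.86 -0.01  1.28  0.49]
3.2310926535897933 [-0.68  0.01  1.09  1.86 -0.01  1.28 -2.65]
-3.052092653589793 [-0.68  0.01  1.09  1.86 -0.01  1.28 -2.65]
4.7917 [ 0.42382025 -0.20831694  0.36102948] [ 3.14133670e+00 -5.18580663e-08  9.11825981e-02] -0.0008017487114960728 [ 0.42324815 -0.20904159  0.361     ]
3462 [0.3536007  0.3627773  0.39496815] tip z expected 0.35002948243573123
155 -0.013887676493950365 0.017424039054590473 -0.006437858241597834 0.013673083406095559
6862 [0.35362028 0.41903056 0.48553727] tip z expected 0.35002948243573123
9 -0.006167649661534752 0.010254677949115054 0.005292853780712361 0.010211938746332094
```

View pics/w1.png

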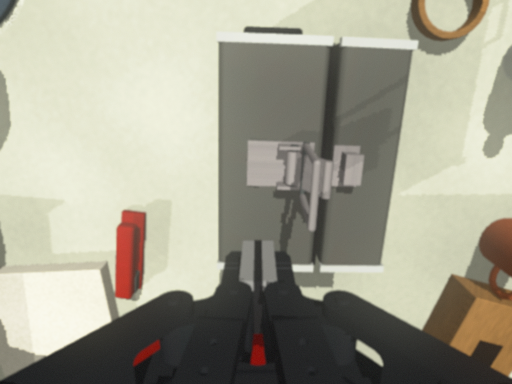

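The wrist picture shows the latch clear of the closed fingers, with the loop bar at (313,228), keeper at (347,167) and lever at (293,165). It also shows the tool turned about 2° relative to the case. The depth rectangle from both cameras gives a yaw of 3.0° (the top camera is rolled), so I'll use that. Next I push the loop over.

```bash
sed -i 's/^YAW=.*/YAW=0.0523; O=np.array([.4857,-.2035,.150]); A=[np.pi,0,YAW]/' h.py
python3 - <<'E'
from h import *
import pickle
robot.move_straight(C(-62,84),vel=.15,attitude=A)
print(robot.sense()["t"])
print(robot.move_straight(C(36,82),vel=.1,contact_N=12))
s=robot.sense();print(s["t"],s["tcp_pos"],C(36,82),s["wrist_force"])
robot.move_straight(C(36,130),vel=.2)
f=snap("scene");g=snap("wrist");print(robot.sense()["t"])
pickle.dump((f,g),open("f2.pkl","wb"))
a=cv2.resize(f["image"][80:150,260:350],None,fx=6,fy=6,interpolation=cv2.INTER_CUBIC)
b=cv2.resize(g["image"],(560,420))
o=np.zeros((600,800,3),np.uint8);o[:420,:540]=a;cv2.imwrite("pics/s2.png",o[:420,:540,::-1]);cv2.imwrite("pics/w2.png",b[...,::-1])
X=cloud(f);L=(X-O);x=L@cx*1000;y=L@cy*1000;h=L[...,2]*1000
m=(abs(y)<32)&(x>-70)&(x<75)&(h>6)&(h<90)
for v,u in np.argwhere(m)[::max(1,m.sum()//60)]:print((int(x[v,u]),int(y[v,u]),int(h[v,u])),end=' ')
E
```

```text
5.8667
False
7.0 [ 0.52100241 -0.20190257  0.24305333] [ 0.52165078 -0.20161806  0.243     ] [-0.06157405 -0.31557558  0.92248135]
7.4917
(1, -13, 58) (0, -8, 57) (-4, -7, 55) (10, -25, 17) (-6, -7, 51) (29, -22, 15) (10, -20, 21) (-7, -5, 51) (38, -21, 9) (19, -21, 12) (2, 2, 57) (-17, -12, 36) (26, -19, 11) (-12, -6, 41) (28, -12, 17) (-7, 2, 50) (-28, -17, 20) (33, -9, 17) (-2, 11, 60) (-23, -9, 27) (-43, -17, 17) (21, -9, 14) (-15, 0, 39) (-36, -16, 14) (25, -5, 15) (-10, 6, 44) (-31, -9, 19) (27, -4, 13) (-8, 12, 48) (-29, -6, 19) (27, 2, 20) (-8, 15, 50) (-29, -3, 19) (25, 2, 16) (-21, 4, 28) (32, 5, 15) (-13, 15, 41) (-34, 0, 16) (-9, 18, 41) (-29, 5, 22) (24, 11, 17) (-27, 8, 22) (29, 14, 17) (-25, 12, 23) (31, 17, 16) (-25, 15, 24) (28, 17, 11) (-28, 14, 17) (-8, 24, 27) (-28, 19, 23) (11, 23, 17) (-6, 26, 27) (-26, 19, 16) (42, 24, 8) (23, 26, 14) (4, 28, 21) (-13, 28, 25) (-33, 21, 16) (46, 27, 7) (23, 28, 14) (-17, 21, 9) (-36, 21, 13) (-32, 23, 11)
```

View pics/w2.png

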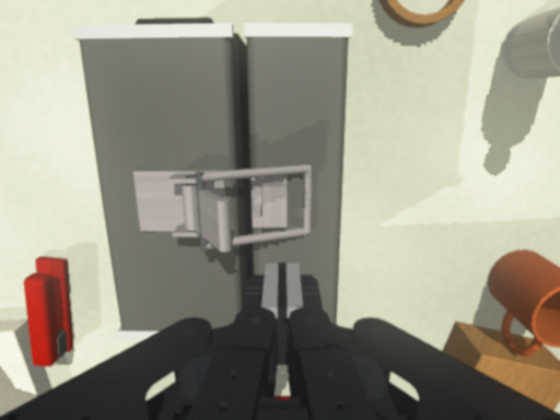

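The wrist view shows the loop lying over the keeper, with its bar at (307,200) beyond the keeper at (270,200). The lever plate is at (213,215). Depth puts the bar at x ≈ 45 mm, 7 mm high. Now I push the lever back along its arc to about 50°, then check the hook.

```bash
cat >> h.py <<'E'
def P(phi,r=35,d=12):
    p=np.radians(phi);return C(-30-r*np.cos(p)+d,14+r*np.sin(p),1)
def report():
    s=robot.sense();L=np.array(s["tcp_pos"])-O
    print(round(s["t"],2),"tip x,h",round(L@cx*1000,1),round(L[2]*1000-1000*robot.nose_length,1),"F",np.round(s["wrist_force"],1))
def look(name):
    f=snap("scene");X=cloud(f);L=(X-O);x=L@cx*1000;y=L@cy*1000;h=L[...,2]*1000
    a=cv2.resize(f["image"][85:145,270:345],None,fx=8,fy=8,interpolation=cv2.INTER_CUBIC)
    cv2.imwrite(name,a[...,::-1])
    for lo,hi,yl,yh in((33,70,-35,35),(-95,-15,-15,15)):
        m=(abs(y)<35)&(y>yl)&(y<yh)&(x>lo)&(x<hi)&(h>4)&(h<90)
        print([(int(x[v,u]),int(y[v,u]),int(h[v,u])) for v,u in np.argwhere(m)[::max(1,m.sum()//25)]])
E
python3 - <<'E'
from h import *
robot.move_straight(C(28,47,1),vel=.15,attitude=A);report()
print(robot.move_straight(P(88),vel=.06,contact_N=25));report()
for phi in(75,62,50):
    st=robot.move_straight(P(phi),vel=.05,contact_N=30);report()
    if st: print("stop",phi);break
look("pics/s3.png")
E
```

```text
8.2 tip x,h 28.4 47.4 F [-0.2  0.8  0.6]
False
9.14 tip x,h -19.7 48.5 F [-0.1  0.6 -0.1]
9.45 tip x,h -27.6 47.6 F [-0.8 -0.4 -0.1]
9.76 tip x,h -34.7 44.8 F [ 1.6 -0.1 -0.4]
10.06 tip x,h -40.7 40.8 F [ 1.8 -0.9  0.4]
[(36, -22, 4), (33, -22, 4), (35, -18, 5), (33, -13, 16), (33, -8, 18), (35, -13, 5), (33, -6, 17), (35, -8, 4), (34, 1, 7), (33, 9, 6), (35, 11, 4), (33, 16, 14), (33, 13, 4), (35, 20, 6)]
[(-43, -9, 77), (-44, 1, 88), (-25, 7, 81), (-41, 5, 76), (-38, 13, 84), (-28, -1, 52), (-48, 14, 83), (-34, 9, 67), (-58, 0, 54), (-40, 13, 70), (-22, -13, 15), (-41, 11, 64), (-22, -12, 12), (-41, 13, 61), (-22, -8, 14), (-42, 13, 57), (-21, -11, 4), (-40, 12, 50), (-63, 14, 59), (-41, 12, 46), (-25, 0, 17), (-46, 11, 40), (-32, 4, 20), (-67, -8, 4), (-42, 14, 35), (-39, 13, 28), (-63, 0, 4), (-56, 13, 6)]
```

View pics/s3.png

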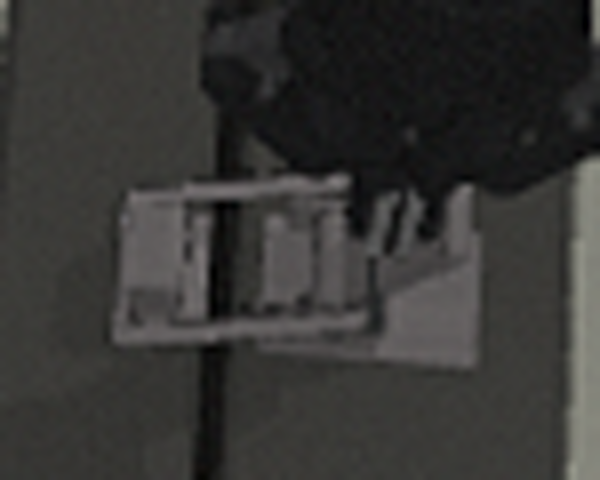

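The scene crop shows the bar at (120,265), hard behind the keeper plate at (155,245). Depth puts it at x ≈ 35 mm, 5 mm high, below the lip, so it is hooked. I'll finish the throw.

Run:
```python
from h import *
for phi in(38,27,17,8,0):
    st=robot.move_straight(P(phi,r=36),vel=.05,contact_N=35);report()
    if st: print("stop",phi);break
L=np.array(robot.sense()["tcp_pos"])
robot.move_straight(L+[0,0,.18],vel=.2)
robot.move_straight(L+[-0.02,-0.12,.18],vel=.2);report()
look("pics/s4.png")
```

```text
10.41 tip x,h -46.8 36.0 F [ 1.  -1.   1.4]
10.7 tip x,h -51.1 29.8 F [-0.7  0.1  0.1]
10.97 tip x,h -53.2 23.9 F [-0.1  0.3  1.6]
11.24 tip x,h -54.1 18.6 F [ 1.  -1.   0.5]
11.49 tip x,h -54.3 13.7 F [0.3 0.9 0.2]
13.3 tip x,h -80.3 192.9 F [0.1 0.6 0. ]
[(33, -18, 7), (33, 10, 8), (33, 11, 6), (33, 17, 7)]
[(-23, -13, 21), (-26, -9, 19), (-26, -5, 20), (-54, -13, 11), (-44, -9, 13), (-73, -13, 10), (-41, -4, 16), (-69, -11, 8), (-34, 0, 17), (-62, -7, 8), (-25, 3, 17), (-52, -4, 7), (-79, -6, 9), (-45, 1, 12), (-74, -4, 8), (-40, 5, 14), (-67, 0, 9), (-30, 12, 19), (-57, 4, 10), (-23, 12, 13), (-55, 8, 11), (-82, 3, 8), (-62, 8, 8), (-55, 11, 8), (-82, 9, 10)]
```

View pics/s4.png

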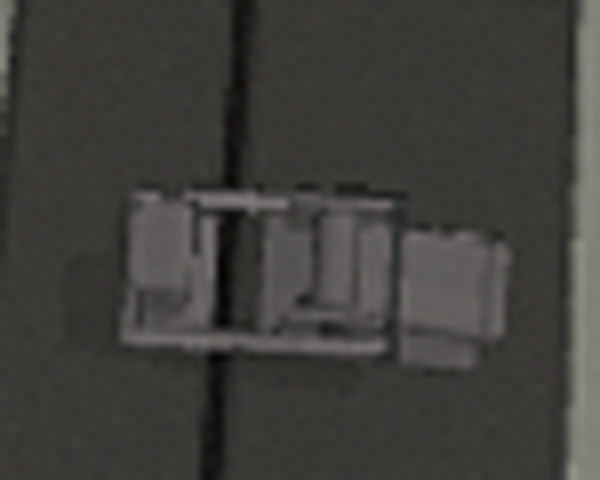

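The crop shows the lever flat at (450,290), with its end at x=-82 and 9 mm high. The bar at (130,265) is behind the keeper. The seam at (230,150) still looks about 2.5 px wide, so I'll measure how far the lid closed against the first frame.

Run:
```python
from h import *
import pickle
a=pickle.load(open("f0.pkl","rb"))["scene"]
b=snap("scene");t=snap("top")
pickle.dump((b,t),open("f5.pkl","wb"))
for nm,f in(("before",a),("after",b),("top before",pickle.load(open("f0.pkl","rb"))["top"]),("top after",t)):
    X=cloud(f);L=X-O;x=L@cx*1000;y=L@cy*1000;h=L[...,2]*1000
    m=(abs(y)<14)&(x>8)&(x<45)&(h>12)&(h<24)
    k=x[m]
    far=[];seamL=[];seamR=[]
    for yy in range(-105,106,6):
        if abs(yy)<32: continue
        r=(abs(y-yy)<3)&(abs(h)<9)&(x>-100)&(x<110)
        far.append(x[r].max())
    # dark seam width: brightness profile per row strip, y -100..-40 & 40..100
    m2=(abs(y)>45)&(abs(y)<100)&(x>-25)&(x<25)
    g=f["image"].mean(2)[m2];xx=x[m2]
    bins=np.arange(-24,25,3);pr=[round(float(np.nanmean(g[(xx>=b0)&(xx<b0+3)])),0) if ((xx>=b0)&(xx<b0+3)).any() else None for b0 in bins]
    print(nm,"keeper x",k.min().round(1),np.mean(k).round(1),k.max().round(1),"far",np.median(far).round(1),"prof",pr, "lid h slope",[np.nanmedian(h[(abs(y)>45)&(abs(y)<100)&(abs(x-q)<4)]).round(1) for q in(15,65)])
ims=[]
for f in(a,b):
    ims.append(cv2.resize(f["image"][70:180,262:345],None,fx=4.5,fy=5,interpolation=cv2.INTER_CUBIC))
cv2.imwrite("pics/cmp.png",np.hstack(ims)[...,::-1]);report()
```

```text
before keeper x 20.9 29.4 37.6 far 79.5 prof [55.0, 56.0, 55.0, 54.0, 54.0, 56.0, 55.0, 47.0, 26.0, 18.0, None, 39.0, 54.0, 56.0, 57.0, 57.0, 57.0] lid h slope [np.float64(-2.5), np.float64(-3.3)]
after keeper x 15.0 23.0 31.2 far 74.6 prof [56.0, 56.0, 56.0, 56.0, 56.0, 56.0, 55.0, 47.0, 24.0, 24.0, 52.0, 56.0, 56.0, 56.0, 56.0, 56.0, 56.0] lid h slope [np.float64(-1.1), np.float64(-1.3)]
top before keeper x 20.8 29.3 37.9 far 78.9 prof [72.0, 72.0, 71.0, 68.0, 68.0, 70.0, 66.0, 52.0, 24.0, 24.0, 23.0, 35.0, 64.0, 71.0, 73.0, 72.0, 71.0] lid h slope [np.float64(-2.5), np.float64(-3.3)]
top after keeper x 14.6 23.2 31.9 far 74.2 prof [75.0, 75.0, 75.0, 74.0, 75.0, 75.0, 70.0, 52.0, 24.0, 32.0, 61.0, 74.0, 75.0, 75.0, 75.0, 75.0, 75.0] lid h slope [np.float64(-1.1), np.float64(-1.0)]
13.45 tip x,h -79.8 193.4 F [-0.1  0.5 -0.3]
```

View pics/cmp.png

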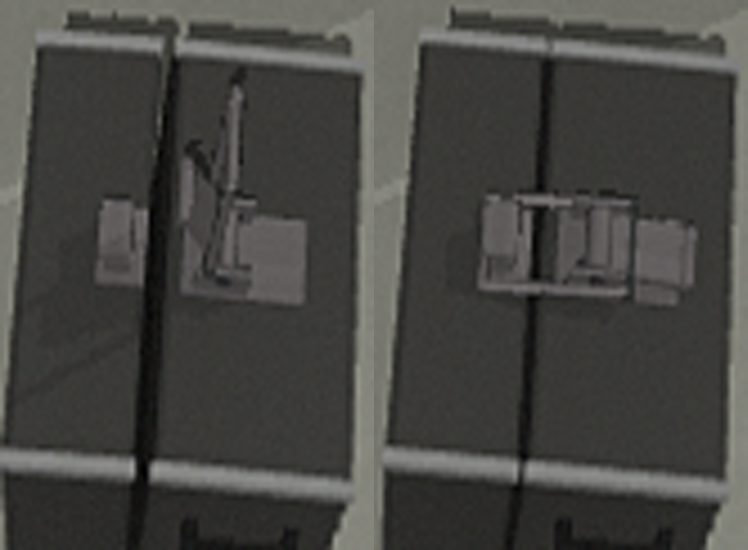

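The before/after comparison shows the seam narrowed and the end rails meeting at (520,470). Both cameras give the keeper about 6 mm closer to the body, so the lid is clamped. I'll hand it in.

```bash
python3 -c "
from plant import robot
print(robot.close_job(), robot.sense()['t'])"
```

```text
the job is handed in; nothing more can be done
the job is handed in; nothing more can be done
```

The large case is latched. I pushed its wire loop over with the closed fingers and checked that the bar lay behind the keeper, under the lip. Then I threw the lever back along its arc until it lay flat, and lifted the gripper clear before handing in at about 13.5 s.

Last checks:
- **Lever:** it lies flat, with its end at x ≈ -82 mm and 9–10 mm high, against the 83 and 10 mm given.
- **Loop bar:** it sits just behind the keeper, about 7 mm high and below the lip.
- **Lid:** both cameras show the keeper moved about 6 mm towards the body and the lid's far edge about 5 mm. That matches the 6 mm ajar gap closing.
- **Forces:** wrist-force readings after each move stayed under about 2 N. The contact stops (12 to 35 N) never tripped.
- **Small case:** I did not touch it, but I did not check it again in a later picture.

Two things disagreed along the way:
- **Case yaw:** my first estimate, read from the top picture, was 5.1°. The depth data gave 3.0°, which I used.
- **Seam:** a thin dark line, about 5 mm wide, still shows at the seam after clamping. The keeper and lid shifts above are why I take the lid as clamped.

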